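Find the key that opens the ingredient chest

TASK

One of the three keys standing in the white holder opens the lock on top of the steel ingredient chest: try them one at a time until you find the one that turns, and put each key that does not fit into the metal pan or back into the holder. Turn the right key clockwise as far as it goes, leave it in the lock, and slide the chest's lid fully open by its bar. Do not knock over or push about the other things on the bench.

Things in the scene. Friction and masses are not known exactly. Their poses are not given: they have to be found in the camera images.
- key_a_bow (a point): Centre of the bow (head) of a loose key, blade down. Bow: black plastic 10 mm thick (x), 44 wide (y), 46 tall (z). Steel blade 5 thick (x), 26 wide (y), rounded tip 79.5 mm below this point. Both edges are notched, each key at another height (same turned half round). 90 g. Starts upright in the holder, bow's underside on the holder's top. Which key works is unknown and changes every run.
- key_b_bow (a point): The same point of the second key: same sizes, but for the height of its notches.
- key_c_bow (a point): The same point of the third key: same sizes, but for the height of its notches.
- holder_top (a point): Centre of the top face of the fixed white plastic key holder, 66 mm high, 190 mm long (its y), 50 mm wide (its x), with three slots 8 x 29 mm (long side along its y) at y = -62, 0 and +62 mm; the keys stand in them, blades inside, in any order.
- keyhole (a point): Centre of the round 34 mm opening in the chest's top face, 95 mm above the table; axes are the chest's, z up. 6 mm below it a brass plug has a slot 29 x 8.5 mm, long side along x when locked. A key goes straight down, blade width along x (either way round), until its bow rests on the top face, bow centre 23 mm above this point. Every key goes in, only one turns.
- chest_middle (a point): Middle of the fixed stainless chest at its top height (95 mm); the chest is 150 mm (x) by 300 mm (y). The keyhole is 108 mm from here towards -y; the sliding lid covers the +y part. Its yaw differs by up to 0.3 rad.
- lock (a joint): Turn of the brass plug, rad: 0 locked, grows clockwise seen from above, stop at 1.35. Light friction (0.03 N m), stays where it is left. The slot turns with it, so bring it back before drawing a wrong key out. A key has about 0.13 rad of play. A wrong key is stopped by a hidden ward after about 0.2 to 0.35 rad; the right one turns to the stop. The bolt clears the lid only near the stop (from about 1.2).
- lid (a joint): Travel of the chest's sliding lid, m: 0 shut, 0.110 fully open at its stop. The lid moves along the chest's +y, away from the keyhole; about 2 N of friction. It is held shut by the bolt while the lock is not turned.
- lid_bar (a point): Centre of the finger bar standing on the lid: black plastic, 70 mm long (its x), 10 mm thick (its y, the way the lid slides), 46 mm tall, its top 46 mm above the lid and about 140 mm above the table; moves with the lid. When shut it stands 108 mm from the keyhole along the chest's +y. Axes are the chest's.
- pan_mouth (a point): Centre of the mouth of the fixed open metal pan for keys that do not fit: 176 mm (its x) by 108 mm (its y) outside, walls 3 mm, 60 mm high, bottom 3 mm; this point is at the rim's height. A key put in it may lie or lean.
- bowl: Bystander: loose grey plastic mixing bowl, rim radius 75 mm, 85 mm tall. Origin under its centre.
- jar: Bystander: loose closed amber jar, radius 24 mm, 75 mm tall. Origin under its centre.
- spatula: Bystander: loose spatula lying flat, 250 mm long along its x, handle to -x.
- spoon: Bystander: loose spoon lying flat, 170 mm long along its x, handle to -x.
- cup: Bystander: loose small steel cup, rim radius 32 mm, 60 mm tall. Origin under its centre.
- weight: Bystander: loose brass cylinder, radius 20 mm, 45 mm tall. Origin under its centre.
Not all that is in view belongs to the job. What is shaped like the part that bears key_a_bow but orange is not meant.

How it is judged:
By the outcome, as a careful person would: the job done as asked, in the order asked, and still so for the second after the job is handed in, with the robot touching nothing.
It also fails if it takes over 72 s, if anything falls off the work surface, if the arm or the gripper's body presses on something with over 40 N, if the wrist force passes 120 N, or if a joint passes its speed limit or range.

ROBOT

A 7-joint arm with a two-finger parallel gripper is mounted at the origin on the work surface. World frame = base frame: x ahead of the robot, y to its left, z up, the work surface at z = 0. Lengths are in m, angles in degrees, forces in N, time in s.
With the tool pointing down it reaches from about 0.4 to 0.85 m from the base axis. Payload 4.5 kg.
Tool frame: the origin (TCP) lies between the finger pads; the fingertips stand bot.nose_length ahead of it and the grasp point (between the pads) lies 11 mm behind it (bot.nose_length is the distance from the TCP to the fingertips, in m); x points along the fingers, y is the direction in which the jaws open and shut, and the axes are right-handed (so a half turn about x gives the same grasp; the last joint's range is limited). The gripper opens to 88 mm and grips with 3 to 60 N. Pads are 18 mm wide; open, the fingers measure 123 mm over their backs; the gripper's body (75 mm by 187 mm) begins 45 mm behind the grasp point.
Start: joints at [-66.016, 39.483, -11.15, 89.685, 9.013, 51.709, -12.324], TCP at [0.235, 0.579, 0.247] pointing down, gripper open.
Joint ranges: [-172.22, 172.22], [-26.19, 119.32], [-84.43, 86.54], [7.71, 146.69], [-57.33, 237.33], [2.42, 119.75], [-152.13, 152.13]. Speed limits (degrees/s): [147.25, 147.25, 180, 180, 180, 180, 180].

INTERFACE

Orientations are given as a 3x3 rotation matrix whose columns are the frame's x, y, z axes.
In Python, from bench import bot gives the robot as it stands.
- The arm moves only by the tool send_rows, never from a script. Its argument "motion" is a list that holds one entry, the list of rows, each a list of 7 numbers: the turn, a rotation vector about the world's x, y, z in degrees, then the shift along the world's x, y, z in cm, then the opening, from 0 (shut) to 1 (fully open). A call has 1 to 8 rows; each row shifts and turns the pose as measured when the row begins; what a row does not reach is not made up. A row lasts 1/8 s, in which the tool goes at most 62.5 mm and 10.7 degrees, less where a joint would pass 70% of its speed; a pose out of reach is approached as far as the arm can. A call with a gripper value outside its range is refused whole. The fingers move at their own pace and stop on an object; "newtons" is the grip in N (left out, the last holds). Time passes only in rows, so rows that do not move let the fingers close. It gives the time, the measured TCP pose, the force and the opening at its end, in the units of the state.
- bot.sense(): the state, without advancing time (a new reading comes with each control period).
- bot.capture(name): name is "scene" or "top" or "wrist"; returns a dict with "frame" (420x560x3 uint8, blue, green, red), "intrinsics" (3x3 intrinsics, pixels), "k1" (the pictures are not rectified: a ray, as slopes to the right and down, at radius r is drawn at 1 + k1 r^2 times it, then the intrinsics apply), "xyz" and "orientation" of the camera in the world. Camera axes: x right, y down, z forward; pixel columns grow to the right and rows downward; lengths in m; the calibration is good to about 2 mm. A picture is of the moment at which its call begins. There is no depth.
- bot.close_job(): hands the job in, once; it reports no verdict.
The state is a dict: "t": time; "q": joint angles; "joint_vel": joint speeds; "effort": joint torques, N m; "eef_pos": TCP position; "orientation": TCP orientation; "force": force on the tool from outside, world axes, zero at the start; "ft_torque": the same for the moment, N m; "grip_width": finger opening in m.
Only numpy, scipy, OpenCV 4.12 (cv2) and the standard library are available. Lean on these libraries where they do the work, as an engineer would, in place of code of your own. Each camera call takes 0.05 s, during which the arm holds its last target.

## Working session

There is one attempt and no reset: what is moved stays moved. The work goes in short steps, Python scripts to look and compute and a tool call to move; the robot and the scene stay as the last step left them, time stands still between calls to the robot, and variables do not carry over. Pictures are saved under pics/ and viewed, and the job is handed in when it is done.

Besides the shell and the picture viewer there is one more tool, called after "Call:" in YAML: its name, and indented under it one key for each argument. send_rows: Moves the arm, as the interface text tells. Its arguments: {"type":"object","properties":{"motion":{"type":"array"},"newtons":{"type":"number"}},"required":["motion"]}

```bash
ls; mkdir -p pics; python3 - <<'E'
from bench import bot
import cv2
print(bot.nose_length)
s=bot.sense()
for k,v in s.items(): print(k,v)
for n in ["scene","top","wrist"]:
    c=bot.capture(n); cv2.imwrite(f"pics/{n}0.png",c["frame"]); print(n,c["intrinsics"],c["k1"],c["xyz"],c["orientation"])
E
```

```text
pics
0.008
t 0.0
q [-66.01450773  39.53301003 -11.14522809  89.74240596   9.01300271
  51.70735682 -12.32499362]
joint_vel [ 0.06760201  0.01105071 -0.04175691 -0.01575609  0.09949598 -0.03577193
 -0.0157908 ]
effort [-5.56489667e-04 -5.27567589e+01 -1.26676798e+00 -1.53422481e+01
 -5.25925797e-02  6.68073175e-03  1.80376087e-04]
eef_pos [0.23444377 0.57873117 0.24592353]
orientation [[-5.45993850e-04  3.75326070e-01  9.26892682e-01]
 [-1.67360415e-03  9.26891179e-01 -3.75326447e-01]
 [-9.99998450e-01 -1.75617737e-03  1.22070385e-04]]
force [ 0.62476692  1.0361744  -0.33561921]
ft_torque [-0.00899812 -0.02530935 -0.02009351]
grip_width 0.08813385312453934
scene [[404.33746665   0.         275.52989853]
 [  0.         404.33746665 208.50977794]
 [  0.           0.           1.        ]] 0.024135660814440067 [ 0.83952517 -0.52583323  0.89843875] [[ 0.82925843  0.47330538 -0.29717414]
 [ 0.55884649 -0.6979139   0.44789148]
 [ 0.00458748 -0.53749252 -0.84325604]]
top [[388.88829654   0.         280.84713321]
 [  0.         388.88829654 214.78860371]
 [  0.           0.           1.        ]] -0.10209937023011269 [ 0.50408697 -0.1108243   0.92545684] [[-0.00192812 -0.99823971  0.05927706]
 [-0.99995516  0.00247421  0.0091405 ]
 [-0.00927107 -0.05925678 -0.99819972]]
wrist [[308.36471107   0.         279.74355137]
 [  0.         308.36471107 210.29222409]
 [  0.           0.           1.        ]] -0.05870951106786413 [0.1709439  0.6053614  0.38286774] [[ 0.37554239  0.89288949  0.24842761]
 [ 0.92680349 -0.3612817  -0.10252232]
 [-0.00178875  0.26874505 -0.96320969]]
```

View pics/scene0.png

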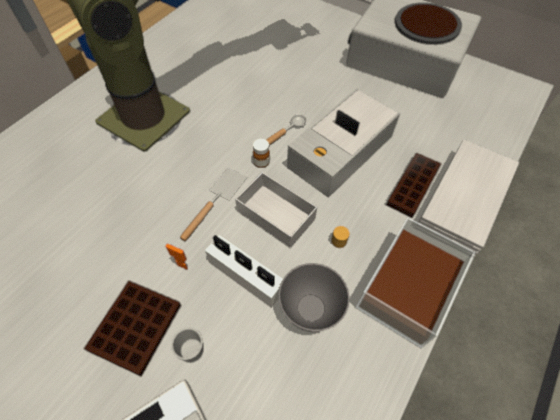

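View pics/top0.png

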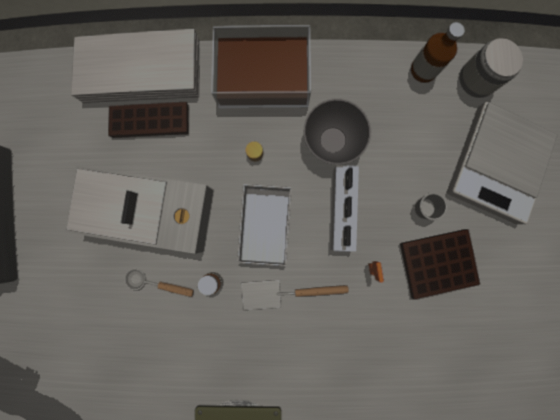

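View pics/wrist0.png

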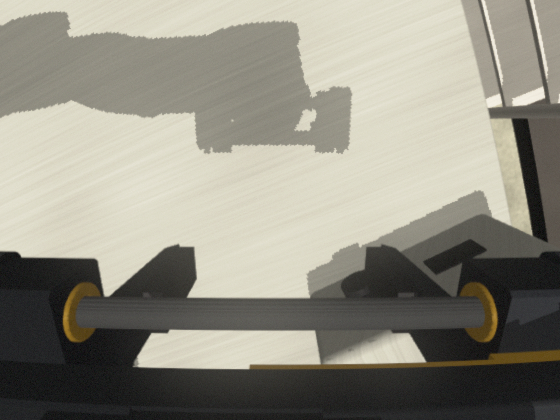

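The bench from both fixed cameras:
- **Keys:** black bows on the white holder, at scene (222,244), (243,261), (266,274) and top (349,178), (348,208), (347,236).
- **Look-alike:** an orange one at scene (177,255), top (376,270), which isn't meant.
- **Other black items that aren't keys:** the lid bar at top (129,208) and the scale display at (495,198).
- **Keyhole:** the brass plug at top (181,216).
- **Pan:** top (265,226).

Next I check this in close crops.

```bash
python3 - <<'E'
import cv2,numpy as np
t=cv2.imread("pics/top0.png");s=cv2.imread("pics/scene0.png")
a=cv2.resize(t[155:275,60:260],None,fx=4,fy=4,interpolation=cv2.INTER_CUBIC)
b=cv2.resize(t[150:290,230:400],None,fx=4.2,fy=4.2,interpolation=cv2.INTER_CUBIC)
c=cv2.resize(s[80:310,160:410],None,fx=2.6,fy=2.6,interpolation=cv2.INTER_CUBIC)
for n,i in zip("abc",(a,b,c)): cv2.imwrite(f"pics/crop1{n}.png",np.clip(i*1.5,0,255).astype(np.uint8) if n!='c' else i)
E
```

```text
(no output)
```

View pics/crop1a.png

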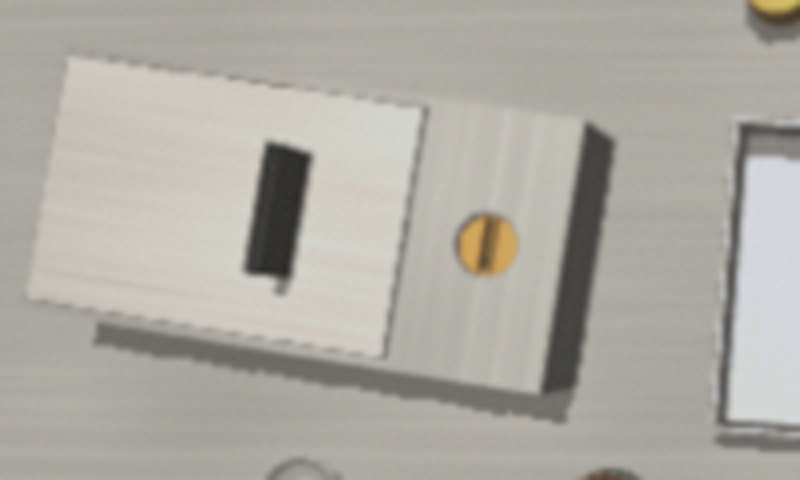

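View pics/crop1b.png

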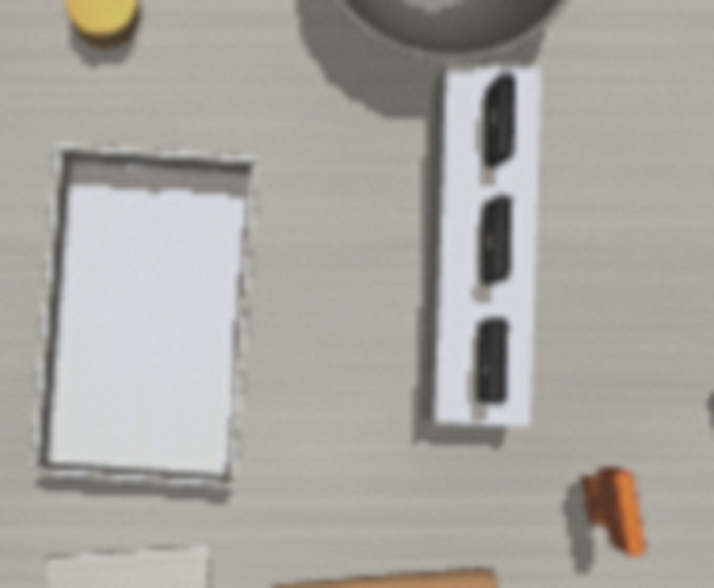

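View pics/crop1c.png

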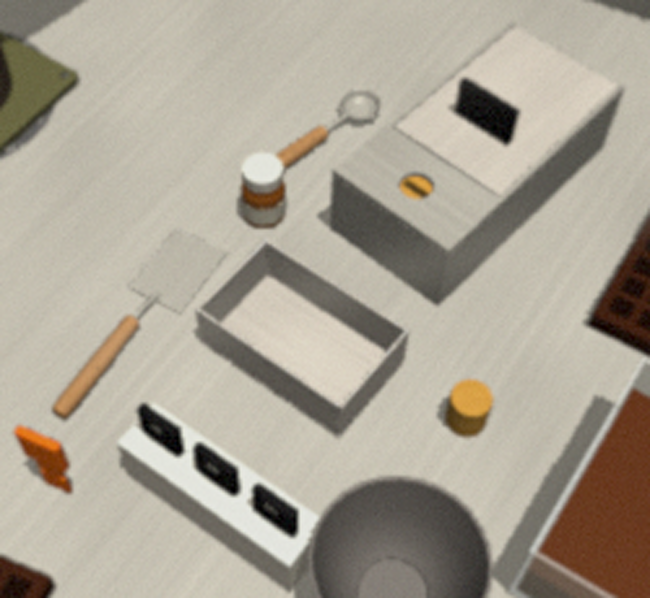

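```bash
cat > h.py <<'E'
import cv2,numpy as np
from bench import bot
def ray(c,uv):
    K=np.array(c["intrinsics"]);k1=c["k1"]
    p=cv2.undistortPoints(np.array(uv,float).reshape(-1,1,2),K,np.array([k1,0,0,0.]))[:,0]
    R=np.array(c["orientation"]);d=np.c_[p,np.ones(len(p))]@R.T
    return np.array(c["xyz"]),d
def plane(c,uv,z):
    o,d=ray(c,uv); return o+d*((z-o[2])/d[:,2])[:,None]
def proj(c,P):
    R=np.array(c["orientation"]);q=(np.atleast_2d(P)-c["xyz"])@R
    return cv2.projectPoints(q.reshape(-1,1,3),np.zeros(3),np.zeros(3),np.array(c["intrinsics"]),np.array([c["k1"],0,0,0.]))[0][:,0]
def tri(cs,uvs):
    A=np.zeros((3,3));b=np.zeros(3);L=[]
    for c,uv in zip(cs,uvs):
        o,d=ray(c,uv);d=d[0]/np.linalg.norm(d[0]);M=np.eye(3)-np.outer(d,d);A+=M;b+=M@o;L.append((M,o))
    x=np.linalg.solve(A,b);return x,[np.linalg.norm(M@(x-o)) for M,o in L]
def blobs(m,amin=20):
    n,l,st,ce=cv2.connectedComponentsWithStats(m.astype(np.uint8)*255)
    return [(st[i],ce[i],(l==i)) for i in range(1,n) if st[i][4]>=amin]
E
python3 - <<'E'
from h import *
c={n:bot.capture(n) for n in("top","scene")}
np.set_printoptions(precision=4,suppress=True)
br={}
for n in c:
    f=c[n]["frame"];hsv=cv2.cvtColor(f,cv2.COLOR_BGR2HSV)
    m=(hsv[...,0]>12)&(hsv[...,0]<30)&(hsv[...,1]>120)&(hsv[...,2]>60)
    print(n,"brass",[(b[0].tolist(),b[1]) for b in blobs(m)])
    m=hsv[...,2]<55
    print(n,"black",[(b[0].tolist(),b[1].round(1).tolist()) for b in blobs(m,30) if b[0][4]<600])
# holder top in top image
f=c["top"]["frame"];g=f.min(2)
m=np.zeros_like(g);m[155:260,320:375]=(g[155:260,320:375]>125)
m=cv2.morphologyEx(m,cv2.MORPH_CLOSE,np.ones((13,13)))
b=max(blobs(m,200),key=lambda b:b[0][4]);print("holder",b[0],b[1])
cn=cv2.findContours(b[2].astype(np.uint8),0,2)[0][0]
box=cv2.boxPoints(cv2.minAreaRect(cn));P=plane(c["top"],box,.066);print(box,P,P.mean(0),np.linalg.norm(np.diff(P,axis=0),axis=1))
E
```

```text
top brass [([429, 33, 14, 14, 81], array([435.0247,  39.6173])), ([246, 142, 16, 17, 206], array([253.7718, 150.1311])), ([175, 210, 14, 13, 135], array([181.3111, 215.8074])), ([378, 263, 4, 18, 32], array([379.5312, 271.0625]))]
top black [([441, 29, 19, 19, 188], [448.1, 39.7]), ([217, 36, 90, 5, 373], [262.7, 38.1]), ([448, 105, 34, 88, 263], [465.2, 146.9]), ([345, 168, 7, 21, 116], [348.5, 178.3]), ([196, 187, 17, 66, 409], [204.1, 220.7]), ([479, 187, 32, 23, 350], [494.2, 198.1]), ([122, 192, 15, 32, 327], [129.0, 207.5]), ([426, 195, 19, 22, 214], [436.9, 204.6]), ([345, 197, 6, 20, 110], [347.5, 206.8]), ([415, 200, 10, 19, 72], [418.2, 209.9]), ([488, 209, 31, 15, 56], [503.6, 216.6]), ([344, 226, 6, 20, 110], [346.5, 235.7]), ([198, 406, 82, 3, 122], [236.9, 406.5])]
scene brass [([60, 0, 8, 5, 21], array([64.0476,  1.5238])), ([62, 11, 10, 10, 21], array([67.0476, 15.9048])), ([144, 17, 12, 11, 35], array([149.5143,  21.5429])), ([59, 40, 32, 38, 518], array([73.9672, 59.5309])), ([268, 130, 17, 14, 87], array([275.9655, 135.9885])), ([314, 148, 12, 8, 77], array([319.59
[... 1761 characters left out ...]
, [106.7, 328.7]), ([144, 326, 14, 12, 109], [150.6, 331.7]), ([112, 328, 14, 13, 112], [118.5, 334.0]), ([124, 333, 14, 14, 119], [130.6, 339.5]), ([91, 336, 15, 13, 117], [98.0, 342.1]), ([136, 339, 14, 13, 119], [142.8, 345.1]), ([103, 341, 15, 14, 122], [110.2, 347.6]), ([116, 347, 14, 14, 123], [122.4, 353.2]), ([128, 352, 14, 15, 124], [134.6, 359.0]), ([132, 403, 31, 17, 270], [150.1, 413.5])]
holder [ 334  166   25   85 1844] [346.2234 208.1437]
[[333.6902 249.6029]
 [336.4086 165.3357]
 [358.4824 166.0478]
 [355.764  250.315 ]] [[ 0.4779 -0.2194  0.066 ]
 [ 0.6656 -0.2274  0.066 ]
 [ 0.664  -0.277   0.066 ]
 [ 0.4761 -0.2683  0.066 ]] [ 0.5709 -0.248   0.066 ] [0.1879 0.0496 0.1881]
```

```bash
python3 - <<'E'
from h import *
c={n:bot.capture(n) for n in("top","scene")}
np.set_printoptions(precision=4,suppress=True)
T,S=c["top"],c["scene"]
for n,a,b in [("k1",(348.5,178.3),(265.6,276)),("k2",(347.5,206.8),(243,260.2)),("k3",(346.5,235.7),(221.6,245.1)),("keyhole",(181.3,215.8),(319.6,151.4)),("bar",(129,207.5),(346.7,122.5)),("weight",(253.8,150.1),(339.9,236.1))]:
    print(n,*tri([T,S],[a,b]))
# precise keyhole ellipse fit
for n in c:
    f=c[n]["frame"];u,v=((181,216) if n=="top" else (320,151))
    z=cv2.resize(f[v-12:v+13,u-12:u+13],None,fx=8,fy=8,interpolation=cv2.INTER_CUBIC)
    hsv=cv2.cvtColor(z,cv2.COLOR_BGR2HSV);m=((hsv[...,0]>8)&(hsv[...,0]<35)&(hsv[...,1]>90)).astype(np.uint8)
    m=cv2.morphologyEx(m,cv2.MORPH_CLOSE,np.ones((25,25)))
    cn=max(cv2.findContours(m,0,2)[0],key=cv2.contourArea);e=cv2.fitEllipse(cv2.convexHull(cn))
    uv=[(e[0][0]+.5)/8-.5+u-12,(e[0][1]+.5)/8-.5+v-12];print(n,uv,np.array(e[1])/8,plane(c[n],uv,.089),plane(c[n],uv,.095))
# chest top corners from crop a (4x, offset 60,155)
cr=np.array([(68,57),(586,122),(543,392),(28,298)])/4+[60,155]
P=plane(T,cr,.095);print("chest",P,P.mean(0))
# bar top
m=(cv2.cvtColor(T["frame"],cv2.COLOR_BGR2GRAY)<50);b=[x for x in blobs(m) if abs(x[1]-[129,207.5]).max()<4]
pn=np.array([(60,150),(255,158),(232,480),(42,475)])/4.2+[230,150]
P=plane(T,pn,.06);print("pan",P,P.mean(0))
uv=[(307,133),(337,102),(369,133),(337,162)]
print("bowl",plane(T,uv,.085))
E
```

```text
k1 [ 0.6327 -0.2502  0.0894] [np.float64(5.877005231043097e-05), np.float64(5.877005231052101e-05)]
k2 [ 0.5705 -0.2473  0.0891] [np.float64(0.00020006128421180415), np.float64(0.00020006128421183524)]
k3 [ 0.5084 -0.2443  0.0887] [np.float64(6.217764158468665e-05), np.float64(6.21776415846252e-05)]
keyhole [0.5519 0.1124 0.0924] [np.float64(8.779087955125691e-06), np.float64(8.779087955112574e-06)]
bar [0.5686 0.2202 0.1157] [np.float64(0.00014041567843301714), np.float64(0.00014041567843282252)]
weight [ 0.7086 -0.0402  0.0273] [np.float64(0.0012157818977052905), np.float64(0.0012157818977053198)]
top [181.32598400115967, 215.8534450531006] [14.4341 14.8731] [[0.552  0.1132 0.089 ]] [[0.5516 0.1116 0.095 ]]
scene [319.66113090515137, 151.4582862854004] [ 9.0564 12.6796] [[0.5509 0.115  0.089 ]] [[0.5531 0.1103 0.095 ]]
chest [[0.6565 0.3524 0.095 ]
 [0.6172 0.0574 0.095 ]
 [0.4718 0.0794 0.095 ]
 [0.5219 0.3715 0.095 ]] [0.5669 0.2152 0.095 ]
pan [[ 0.6211 -0.021   0.06  ]
 [ 0.6164 -0.1251  0.06  ]
 [ 0.4456 -0.1124  0.06  ]
 [ 0.4482 -0.012   0.06  ]] [ 0.5328 -0.0676  0.06  ]
bowl [[ 0.7343 -0.1611  0.085 ]
 [ 0.8051 -0.2285  0.085 ]
 [ 0.7346 -0.2983  0.085 ]
 [ 0.6694 -0.2263  0.085 ]]
```

Both views agree to under 0.3 mm on the keys, keyhole and bar; the weight is off by about 1.2 mm, but I don't need it precisely. The keys are at x = 0.633, 0.571 and 0.508 with y ≈ -0.247. The keyhole is at (0.552, 0.1126) and the chest yaw is about -8.7°. I'll start with the nearest key (scene (222,245), top (346.5,235.7)). The crop shows it black and standing in the white holder.

Call:
send_rows:
  motion:
    - [[0,0,2.5,3,-5,0,1],[0,0,2.5,3,-5,0,0.6],[0,0,2.5,3,-5,0,0.45],[0,0,2.5,3,-5,0,0.45],[0,0,2.5,3,-5,0,0.45],[0,0,2.5,3,-5,0,0.45],[0,0,2.5,3,-5,0,0.45],[0,0,2,3,-5,0,0.45]]
  newtons: 30

```text
t: 1.35
eef_pos: [0.4772, 0.1726, 0.2473]
orientation: [[0.001, 0.022, 1.0], [0.006, 1.0, -0.022], [-1.0, 0.006, 0.0]]
force: [0.1, 0.5, -0.7]
grip_width: 0.04
```

Call:
send_rows:
  motion:
    - [[0,0,-1.2,0.5,-5.5,0,0.45],[0,0,0,0.5,-5.5,0,0.45],[0,0,0,0.5,-5.5,0,0.45],[0,0,0,0.5,-5.5,0,0.45],[0,0,0,0.5,-5.5,-1,0.45],[0,0,0,0.5,-5.5,-2,0.45],[0,0,0,0.2,-5,-2,0.45],[0,0,0,0,-3.5,-2,0.45]]

```text
t: 2.35
eef_pos: [0.5143, -0.2595, 0.1781]
orientation: [[0.013, 0.05, 0.999], [0.005, 0.999, -0.05], [-1.0, 0.005, 0.012]]
force: [-0.3, 0.9, -0.7]
grip_width: 0.0396
```

Call:
send_rows:
  motion:
    - [[-0.3,0.7,0.3,-0.6,1.5,-2,0.45],[0,0,0,0,0,-2,0.45],[0,0,0,0,0,0,0.45]]

```text
t: 2.72
eef_pos: [0.5064, -0.2499, 0.1353]
orientation: [[-0.002, 0.054, 0.999], [-0.002, 0.999, -0.054], [-1.0, -0.003, -0.002]]
force: [-0.2, -0.7, 0.1]
grip_width: 0.0398
```

```bash
python3 - <<'E'
from h import *
s=bot.sense();print(s["t"],s["eef_pos"],s["orientation"])
for n in("wrist","scene"):
    c=bot.capture(n);f=c["frame"]
    if n=="scene": f=cv2.resize(f[180:320,150:330],None,fx=4,fy=4)
    cv2.imwrite(f"pics/g1{n}.png",f)
E
```

```text
2.725 [ 0.50639715 -0.24990897  0.13528555] [[-0.00206209  0.05377947  0.99855071]
 [-0.00244405  0.99854958 -0.05378445]
 [-0.99999489 -0.00255141 -0.00192766]]
```

View pics/g1wrist.png

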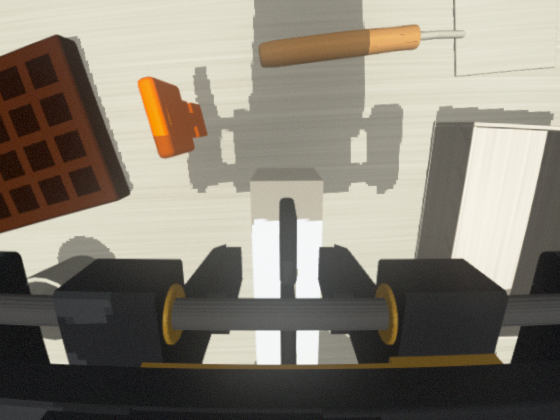

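View pics/g1scene.png

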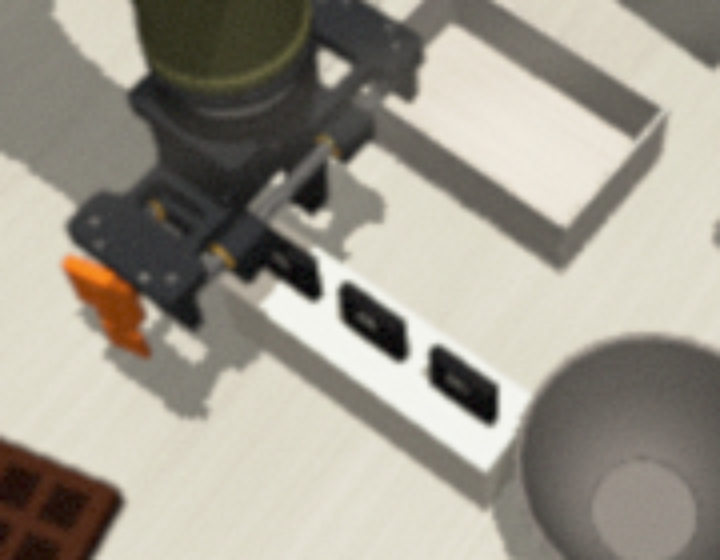

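Wrist view: the key's bow at column 287 sits between the fingers (middle at about 281), and the orange decoy at (170,117) is clear. I'll correct +y by 5 mm and descend.

Call:
send_rows:
  motion:
    - [[0,0,0.5,0.2,0.55,-1,0.45],[0,0,0,0,0,-2,0.45],[0,0,0,0,0,-1.5,0.45],[0,0,0,0,0,0,0.45]]

```text
t: 3.32
eef_pos: [0.5125, -0.2427, 0.0923]
orientation: [[0.007, 0.042, 0.999], [-0.004, 0.999, -0.042], [-1.0, -0.003, 0.007]]
force: [-1.4, -0.6, -0.2]
grip_width: 0.0397
```

Call:
send_rows:
  motion:
    - [[0.2,0.4,-0.1,-0.4,-0.2,-0.9,0.45],[0,0,0,0,0,0,0.45]]

```text
t: 3.58
eef_pos: [0.5087, -0.245, 0.0834]
orientation: [[0.0, 0.044, 0.999], [-0.001, 0.999, -0.044], [-1.0, -0.0, 0.0]]
force: [0.4, -0.0, 0.0]
grip_width: 0.0393
```

Call:
send_rows:
  motion:
    - [[0,0,0,0,0,0,0],[0,0,0,0,0,0,0],[0,0,0,0,0,0,0],[0,0,0,0,0,0,0]]
  newtons: 35

```text
t: 4.08
eef_pos: [0.5092, -0.2453, 0.0842]
orientation: [[0.002, 0.044, 0.999], [-0.001, 0.999, -0.044], [-1.0, -0.001, 0.002]]
force: [0.2, -0.4, -1.0]
grip_width: 0.0101
```

Call:
send_rows:
  motion:
    - [[0,0,0,0,0,3,0],[0,0,0,0,0,5,0],[0,0,0,0,0,4,0],[0,0,-1,0.5,5,0.5,0],[0,0,-1,0.7,6,0,0],[0,0,-1,0.7,6,0,0],[0,0,-1,0.7,6,0,0],[0,0,-1,0.7,6,0,0]]

```text
t: 5.08
eef_pos: [0.5418, 0.0455, 0.2129]
orientation: [[0.005, 0.148, 0.989], [-0.004, 0.989, -0.148], [-1.0, -0.003, 0.005]]
force: [2.0, -0.1, -1.4]
grip_width: 0.0095
```

Call:
send_rows:
  motion:
    - [[0,0,0,1.1,4,0,0],[0,0,0,0,2,0,0],[0,0,0,0,0,0,0]]

```text
t: 5.45
eef_pos: [0.552, 0.1152, 0.213]
orientation: [[0.005, 0.137, 0.991], [0.0, 0.991, -0.137], [-1.0, 0.001, 0.005]]
force: [0.0, -1.2, -0.7]
grip_width: 0.0098
```

```bash
python3 - <<'E'
from h import *
s=bot.sense();print(s["t"],s["eef_pos"],s["orientation"])
for n in("wrist","scene","top"):
    c=bot.capture(n);f=c["frame"]
    if n=="scene": f=cv2.resize(f[60:200,230:410],None,fx=4,fy=4)
    if n=="top": f=cv2.resize(f[155:275,100:260],None,fx=4,fy=4)
    cv2.imwrite(f"pics/i1{n}.png",f)
E
```

```text
5.45 [0.55197051 0.11521093 0.21295594] [[ 4.68785689e-03  1.36750656e-01  9.90594409e-01]
 [ 1.78174493e-05  9.90605282e-01 -1.36752241e-01]
 [-9.99989012e-01  6.58724801e-04  4.64137925e-03]]
```

View pics/i1wrist.png

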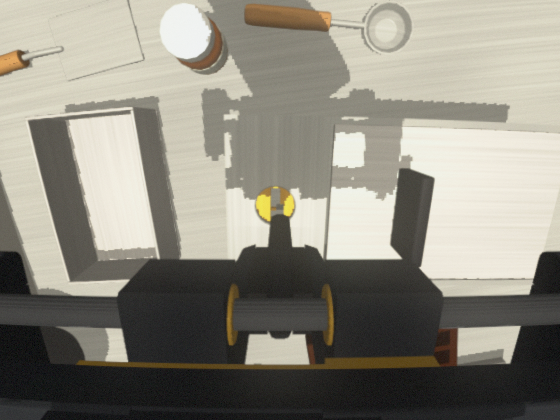

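View pics/i1scene.png

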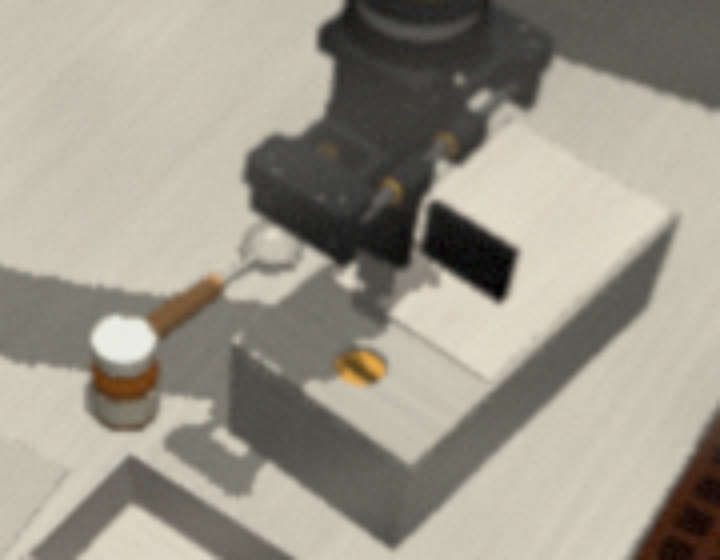

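```bash
python3 - <<'E'
from h import *
np.set_printoptions(precision=4,suppress=True)
c=bot.capture("wrist");f=c["frame"]
z=cv2.resize(f[175:265,225:335],None,fx=6,fy=6,interpolation=cv2.INTER_CUBIC);cv2.imwrite("pics/i2.png",z)
hsv=cv2.cvtColor(f,cv2.COLOR_BGR2HSV);m=(hsv[...,0]>12)&(hsv[...,0]<35)&(hsv[...,1]>120)&(hsv[...,2]>60)
m[:180]=0;m[235:]=0;m[:,:250]=0;m[:,305:]=0
ys,xs=np.nonzero(m);pts=np.c_[xs,ys].astype(np.float32)
e=cv2.fitEllipse(cv2.convexHull(pts));print(e,plane(c,e[0],.089),plane(c,e[0],.095))
s=bot.sense();P=s["eef_pos"];R=s["orientation"];print(P)
tip=np.array(P)+R@np.array([.0745,0,0]);ax=R[:,2]
for w in(-.013,0,.013): print(proj(c,tip+ax*w), proj(c,np.array(P)+R@np.array([.02,0,0])+ax*w))
k=np.array([.552,.1126,.089]);print(proj(c,k))
E
```

```text
((280.0484619140625, 203.08042907714844), (35.10792922973633, 38.238529205322266), 90.85550689697266) [[0.5505 0.1119 0.089 ]] [[0.5489 0.1121 0.095 ]]
[0.5524 0.1108 0.2129]
[[278.61   206.0774]] [[278.2463 231.9095]]
[[278.6184 223.5301]] [[278.2659 254.189 ]]
[[278.627  240.4285]] [[278.2856 275.4939]]
[[281.1208 204.6352]]
```

View pics/i2.png

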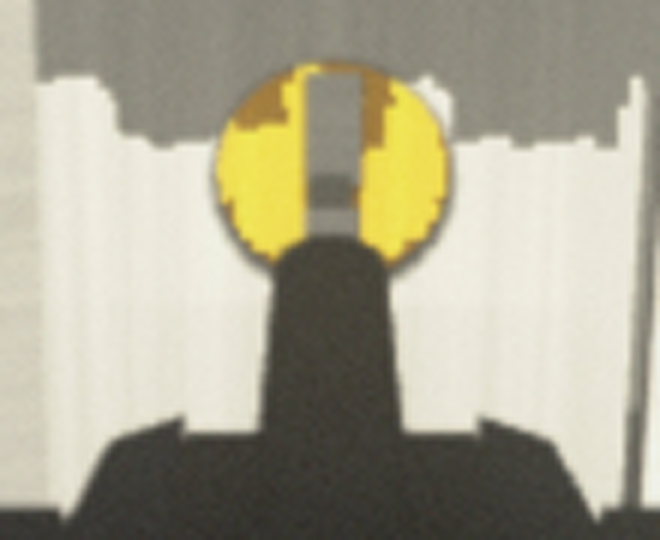

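Wrist view: the plug is centred at (280,203), and the blade and slot line up in the same column (about 280). I'll descend in steps with a -0.7° yaw trim.

Call:
send_rows:
  motion:
    - [[0,0.2,-0.6,0,0.05,-1.5,0],[0,0,0,0,0,-1.5,0],[0,0,0,0,0,0,0],[0,0,0,0,0,0,0]]

```text
t: 6.15
eef_pos: [0.552, 0.1074, 0.1799]
orientation: [[-0.001, 0.159, 0.987], [-0.005, 0.987, -0.159], [-1.0, -0.005, -0.0]]
force: [-0.6, 0.0, -0.7]
grip_width: 0.0098
```

```bash
cat > look.py <<'E'
from h import *
import sys
np.set_printoptions(precision=4,suppress=True)
s=bot.sense();print(s["t"],s["eef_pos"],"yaw",np.degrees(np.arctan2(s["orientation"][1,1],s["orientation"][0,1])),"xaxis",s["orientation"][:,0],s["force"],s["ft_torque"])
c=bot.capture("scene");f=c["frame"]
a=cv2.resize(f[110:190,270:370],None,fx=6,fy=6,interpolation=cv2.INTER_CUBIC)
c=bot.capture("wrist");f=c["frame"]
b=cv2.resize(f[165:265,225:335],None,fx=4.8,fy=4.8,interpolation=cv2.INTER_CUBIC)
b=b[:480];z=np.hstack([a[:480],b]);z=cv2.resize(z,(800,int(z.shape[0]*800/z.shape[1])))
cv2.imwrite(sys.argv[1],z)
E
python3 look.py pics/i3.png
```

```text
6.15 [0.552  0.1074 0.1799] yaw 80.83331092860801 xaxis [-0.0012 -0.0049 -1.    ] [-0.6466  0.0144 -0.6583] [ 0.0402  0.0484 -0.0264]
```

View pics/i3.png

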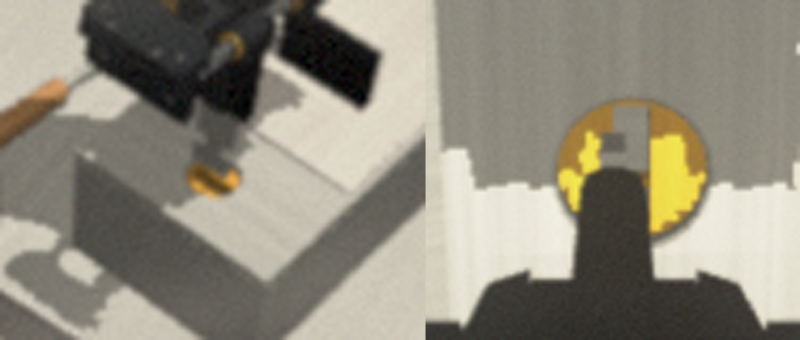

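The blade now sits about 4 mm to -y of the slot, matching y = 0.1074. I'll correct it.

Call:
send_rows:
  motion:
    - [[-0.3,0,0.4,0.05,0.4,0,0],[0,0,0,0,0,0,0]]

```text
t: 6.5
eef_pos: [0.553, 0.1123, 0.1808]
orientation: [[0.001, 0.151, 0.988], [-0.01, 0.988, -0.151], [-1.0, -0.009, 0.002]]
force: [-0.8, 0.4, -1.7]
grip_width: 0.0098
```

```bash
python3 look.py pics/i4.png
```

```text
6.5 [0.553  0.1123 0.1808] yaw 81.29231417590287 xaxis [ 0.0005 -0.0096 -1.    ] [-0.8336  0.3789 -1.7126] [ 0.0212 -0.0234 -0.01  ]
```

View pics/i4.png

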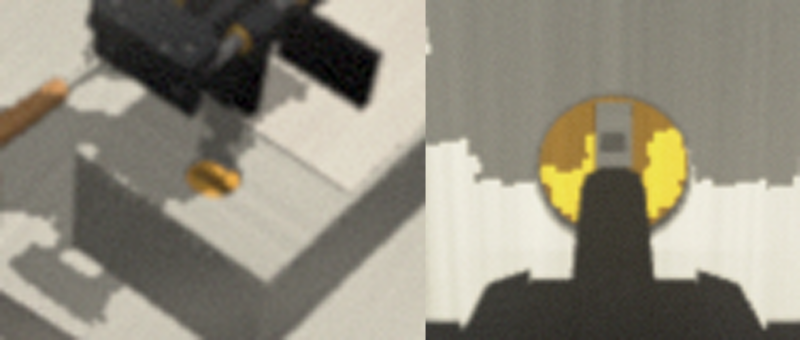

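Call:
send_rows:
  motion:
    - [[0.5,0,0,0,-0.04,-0.8,0],[0,0,0,0,0,-0.8,0],[0,0,0,0,0,-0.3,0]]

```text
t: 6.98
eef_pos: [0.5529, 0.1108, 0.1604]
orientation: [[0.0, 0.153, 0.988], [-0.001, 0.988, -0.153], [-1.0, -0.001, 0.0]]
force: [0.4, 0.4, -2.1]
grip_width: 0.0102
```

```bash
python3 look.py pics/i5.png
```

```text
6.975 [0.5529 0.1108 0.1604] yaw 81.21321053282038 xaxis [ 0.0002 -0.0011 -1.    ] [ 0.4355  0.3691 -2.1428] [-0.048  -0.0474 -0.038 ]
```

View pics/i5.png

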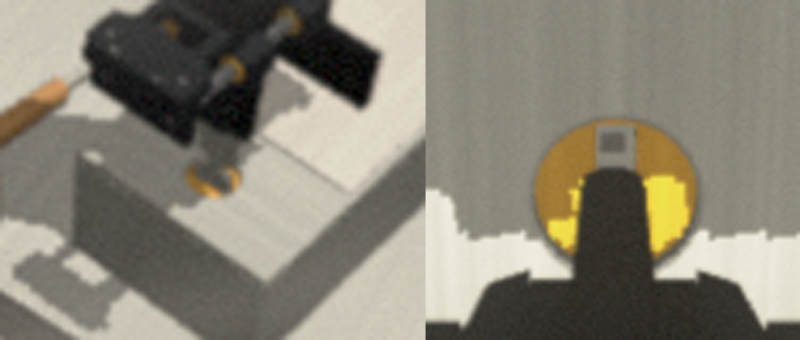

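Call:
send_rows:
  motion:
    - [[0,0,0,0,0.05,-0.8,0],[0,0,0,0,0,-0.9,0],[0,0,0,0,0,-0.9,0]]

```text
t: 7.45
eef_pos: [0.5535, 0.1116, 0.1336]
orientation: [[0.002, 0.153, 0.988], [-0.001, 0.988, -0.153], [-1.0, -0.0, 0.002]]
force: [-0.5, -0.2, -0.9]
grip_width: 0.0094
```

Going in freely.

Call:
send_rows:
  motion:
    - [[0,0,0,0,0,-0.9,0],[0,0,0,0,0,-0.8,0],[0,0,0,0,0,-0.3,0],[0,0,0,0,0,-0.1,0]]

```text
t: 7.95
eef_pos: [0.553, 0.1115, 0.1131]
orientation: [[0.001, 0.153, 0.988], [-0.002, 0.988, -0.153], [-1.0, -0.002, 0.002]]
force: [-3.4, -1.1, 11.3]
grip_width: 0.0098
```

Seated: the bow rests with 11 N. I'll ease it a touch and turn clockwise in small steps.

Call:
send_rows:
  motion:
    - [[0,0,-3,0,0,0.05,0],[0,0,-5,0,0,0,0],[0,0,-5,0,0,0,0],[0,0,-5,0,0,0,0],[0,0,-5,0,0,0,0]]

```text
t: 8.57
eef_pos: [0.5528, 0.1105, 0.1137]
orientation: [[-0.0, 0.539, 0.843], [-0.004, 0.843, -0.539], [-1.0, -0.004, 0.002]]
force: [-1.1, -0.1, 1.8]
grip_width: 0.0102
```

```bash
cat > st.py <<'E'
from h import *
np.set_printoptions(precision=4,suppress=True)
s=bot.sense();R=s["orientation"];print(s["t"],s["eef_pos"],"yaw",round(float(np.degrees(np.arctan2(R[1,1],R[0,1]))),2),R[:,0],s["force"],s["ft_torque"],"q7",s["q"][6])
E
python3 st.py
```

```text
8.575 [0.5528 0.1105 0.1137] yaw 57.41 [-0.     -0.0044 -1.    ] [-1.1311 -0.0628  1.7791] [-0.1562  0.1296  0.6526] q7 30.85054484309665
```

Call:
send_rows:
  motion:
    - [[0,0,-4,0,0,0,0],[0,0,0,0,0,0,0]]

```text
t: 8.82
eef_pos: [0.5527, 0.1104, 0.1137]
orientation: [[0.0, 0.594, 0.805], [-0.006, 0.805, -0.594], [-1.0, -0.005, 0.004]]
force: [-0.1, -0.6, 1.9]
grip_width: 0.0109
```

```bash
python3 st.py
```

```text
8.825 [0.5527 0.1104 0.1137] yaw 53.58 [ 0.    -0.006 -1.   ] [-0.0713 -0.555   1.855 ] [-0.2966  0.0999  0.8563] q7 28.335102892849875
```

Torque climbs to 0.86 N·m at about 27° and the jaws are being pried apart, so this key is stopped by the ward. I'll turn it back with a slight overshoot for the play, then draw it out.

Call:
send_rows:
  motion:
    - [[0,0,5,0,0,0,0],[0,0,6,0,0,0,0],[0,0,6,0,0,0,0],[0,0,6,0,0,0,0],[0,0,5,0,0,0,0],[0,0,3,0,0,0,0],[0,0,0,0,0,0,0]]

```text
t: 9.7
eef_pos: [0.5531, 0.1113, 0.1132]
orientation: [[0.003, 0.078, 0.997], [-0.003, 0.997, -0.078], [-1.0, -0.002, 0.004]]
force: [-0.6, 0.4, 1.9]
grip_width: 0.0096
```

```bash
python3 st.py
```

```text
9.7 [0.5531 0.1113 0.1132] yaw 85.53 [ 0.0034 -0.0026 -1.    ] [-0.6432  0.3647  1.8972] [ 0.06    0.0588 -0.0426] q7 49.103083443548456
```

Call:
send_rows:
  motion:
    - [[0,0,5,0,0,0,0],[0,0,0,0,0,0,0]]

```text
t: 9.95
eef_pos: [0.5531, 0.1115, 0.1132]
orientation: [[0.004, -0.008, 1.0], [-0.002, 1.0, 0.008], [-1.0, -0.002, 0.004]]
force: [0.7, 0.6, 1.0]
grip_width: 0.0099
```

```bash
python3 st.py
```

```text
9.95 [0.5531 0.1115 0.1132] yaw 90.47 [ 0.0036 -0.0019 -1.    ] [0.6956 0.6306 1.0489] [ 0.056   0.0941 -0.1089] q7 52.41366886035106
```

Call:
send_rows:
  motion:
    - [[0,0,-5,0,0,0,0],[0,0,-4,0,0,0,0],[0,0,0,0,0,0.8,0],[0,0,0,0,0,1,0],[0,0,0,0,0,1.2,0]]

```text
t: 10.58
eef_pos: [0.5528, 0.1108, 0.1443]
orientation: [[0.002, 0.158, 0.987], [-0.004, 0.987, -0.158], [-1.0, -0.003, 0.003]]
force: [0.1, -0.2, -0.7]
grip_width: 0.01
```

```bash
python3 st.py
```

```text
10.575 [0.5528 0.1108 0.1443] yaw 80.9 [ 0.0021 -0.0038 -1.    ] [ 0.1435 -0.169  -0.6621] [ 0.0179 -0.012   0.0084] q7 47.075480460430605
```

Call:
send_rows:
  motion:
    - [[0,0,0,0,0,3,0],[0,0,0,0,0,4,0],[0,0,-10,-0.3,-3,0,0],[0,0,-10,-0.4,-3,0,0],[0,0,-10,-0.4,-3,0,0],[0,0,-10,-0.4,-3,0,0],[0,0,-10,-0.3,-3,0,0],[0,0,-10,0,-2,0,0]]

```text
t: 11.58
eef_pos: [0.5353, -0.0609, 0.2253]
orientation: [[0.01, 0.944, 0.331], [-0.005, 0.331, -0.944], [-1.0, 0.008, 0.008]]
force: [0.7, 0.1, -1.7]
grip_width: 0.0098
```

```bash
python3 st.py
```

```text
11.575 [ 0.5353 -0.0609  0.2253] yaw 19.33 [ 0.0102 -0.0045 -0.9999] [ 0.7225  0.1082 -1.6815] [-0.0295  0.0037  0.0446] q7 19.99087126593873
```

Call:
send_rows:
  motion:
    - [[0,0,-9,0,-0.6,-3,0],[0,0,-9,0,0,-4,0],[0,0,-5,0,0,-4,0],[0,0,0,0,0,-2,0],[0,0,0,0,0,-0.5,0],[0,0,0,0,0,0,0]]

```text
t: 12.32
eef_pos: [0.5385, -0.0687, 0.0925]
orientation: [[0.018, 0.996, -0.082], [-0.008, -0.082, -0.997], [-1.0, 0.018, 0.007]]
force: [0.2, -0.1, -0.4]
grip_width: 0.0096
```

```bash
python3 st.py
```

```text
12.325 [ 0.5385 -0.0687  0.0925] yaw -4.68 [ 0.0177 -0.0084 -0.9998] [ 0.1671 -0.0885 -0.4311] [-0.0327  0.1068  0.0258] q7 4.648707180652809
```

Tip about 15 mm above the pan bottom. I'll lower a bit more, release and rise.

Call:
send_rows:
  motion:
    - [[0,1,0,0,0,-0.9,0],[0,0,0,0,0,0,0],[0,0,0,0,0,0,0.9],[0,0,0,0,0,0,0.9],[0,0,0,0,0,0,0.9],[0,0,0,0,0,2,0.9],[0,0,0,0,0,4,0.9],[0,0,0,0,0,4,0.9]]

```text
t: 13.32
eef_pos: [0.5383, -0.0685, 0.1859]
orientation: [[-0.002, 0.997, -0.081], [-0.008, -0.081, -0.997], [-1.0, -0.001, 0.008]]
force: [0.1, 0.5, 0.3]
grip_width: 0.0673
```

```bash
python3 - <<'E'
from h import *
c=bot.capture("scene");f=c["frame"];cv2.imwrite("pics/p1.png",cv2.resize(f[100:320,140:380],None,fx=2.5,fy=2.5))
c=bot.capture("wrist");cv2.imwrite("pics/p1w.png",c["frame"])
E
```

View pics/p1.png

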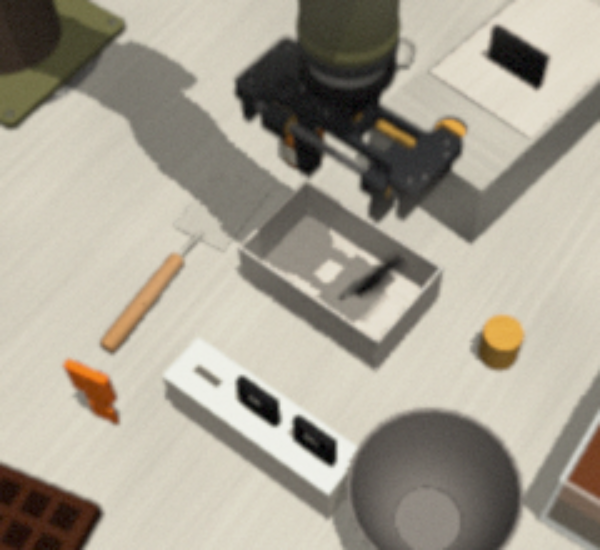

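View pics/p1w.png

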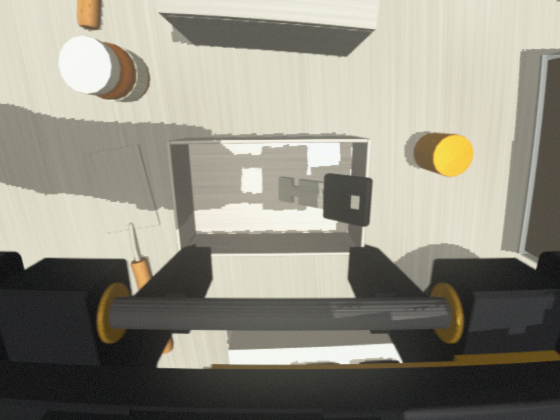

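Key 1 lies in the pan, leaning on its +x wall (wrist (347,200)), and its holder slot is empty. Next is the middle key at (0.5705, -0.2473).

Call:
send_rows:
  motion:
    - [[0,0,10.5,0.4,-2.2,0,0.45],[0,0,10.5,0.4,-2.2,0,0.45],[0,0,10.5,0.4,-2.2,0,0.45],[0,0,10.5,0.4,-2.2,0,0.45],[0,0,10.5,0.4,-2.2,0,0.45],[0,0,10.5,0.4,-2.2,0,0.45],[0,0,10.5,0.4,-2.2,-1,0.45],[0,0,10,0.3,-2.2,-1,0.45]]

```text
t: 14.42
eef_pos: [0.5704, -0.2464, 0.1646]
orientation: [[0.004, 0.157, 0.988], [0.006, 0.988, -0.157], [-1.0, 0.007, 0.003]]
force: [-0.2, -0.2, 1.2]
grip_width: 0.0393
```

```bash
python3 st.py
```

```text
14.425 [ 0.5704 -0.2464  0.1646] yaw 80.96 [ 0.0037  0.0064 -1.    ] [-0.2288 -0.1897  1.1985] [ 0.0068 -0.0127  0.0292] q7 81.3180465959595
```

Call:
send_rows:
  motion:
    - [[-0.3,0.2,6.5,0,0,-2,0.45],[0,0,0,0,0,-2,0.45],[0,0,0,0,0,0,0.45],[0,0,0,0,0,0,0.45]]

```text
t: 14.92
eef_pos: [0.568, -0.2493, 0.1204]
orientation: [[-0.004, 0.044, 0.999], [0.003, 0.999, -0.044], [-1.0, 0.003, -0.004]]
force: [-0.8, -0.4, 0.1]
grip_width: 0.0395
```

```bash
python3 st.py
```

```text
14.925 [ 0.568  -0.2493  0.1204] yaw 87.48 [-0.0041  0.0029 -1.    ] [-0.7833 -0.425   0.0779] [-0.0012  0.0117  0.0407] q7 84.80759326962205
```

Call:
send_rows:
  motion:
    - [[-0.2,-0.2,0,0.3,0.2,-2,0.45],[0,0,0,0,0,-1.6,0.45],[0,0,0,0,0,0,0.45],[0,0,0,0,0,0,0.45]]

```text
t: 15.42
eef_pos: [0.5728, -0.2474, 0.0862]
orientation: [[0.004, 0.044, 0.999], [-0.002, 0.999, -0.044], [-1.0, -0.002, 0.004]]
force: [0.2, 0.3, 0.5]
grip_width: 0.0396
```

Call:
send_rows:
  motion:
    - [[0,0.2,0,-0.2,0,-0.2,0.45],[0,0,0,0,0,0,0],[0,0,0,0,0,0,0],[0,0,0,0,0,0,0],[0,0,0,0,0,0,0]]

```text
t: 16.05
eef_pos: [0.5714, -0.2481, 0.0856]
orientation: [[0.002, 0.045, 0.999], [-0.003, 0.999, -0.045], [-1.0, -0.003, 0.002]]
force: [0.1, -0.1, -1.7]
grip_width: 0.0094
```

Call:
send_rows:
  motion:
    - [[0,0,0,0,0,3,0],[0,0,0,0,0,5,0],[0,0,0,0,0,4,0],[0,0,-1,-0.3,5,0,0],[0,0,-1,-0.3,6,0,0],[0,0,-1,-0.3,6,0,0],[0,0,-1,-0.3,6,0,0],[0,0,-1,-0.3,6,0,0]]

```text
t: 17.05
eef_pos: [0.5556, 0.0427, 0.2084]
orientation: [[0.005, 0.148, 0.989], [-0.006, 0.989, -0.148], [-1.0, -0.005, 0.006]]
force: [0.8, 0.9, -1.4]
grip_width: 0.0095
```

```bash
python3 st.py
```

```text
17.05 [0.5556 0.0427 0.2084] yaw 81.51 [ 0.0054 -0.0057 -1.    ] [ 0.795   0.8724 -1.421 ] [ 0.0831 -0.0352 -0.0454] q7 54.048549442802894
```

Call:
send_rows:
  motion:
    - [[0.3,0.3,0,-0.3,4,0,0],[0,0,0,0,1.8,0,0],[0,0,0,0,0,-0.5,0],[0,0,0,0,0,-0.5,0],[0,0,0,0,0,0,0]]

```text
t: 17.68
eef_pos: [0.5505, 0.1072, 0.1974]
orientation: [[-0.002, 0.139, 0.99], [0.001, 0.99, -0.139], [-1.0, 0.001, -0.002]]
force: [0.2, -0.6, -0.4]
grip_width: 0.0097
```

```bash
python3 st.py
```

```text
17.675 [0.5505 0.1072 0.1974] yaw 82.0 [-0.0017  0.0014 -1.    ] [ 0.2253 -0.6263 -0.4142] [ 0.0075 -0.0497  0.0067] q7 48.567336891961645
```

Call:
send_rows:
  motion:
    - [[-0.1,0,-0.5,0.25,0.4,-0.7,0],[0,0,0,0,0,-0.7,0],[0,0,0,0,0,0,0]]

```text
t: 18.05
eef_pos: [0.5535, 0.1089, 0.182]
orientation: [[-0.002, 0.152, 0.988], [-0.002, 0.988, -0.152], [-1.0, -0.002, -0.002]]
force: [-0.4, 0.1, -0.8]
grip_width: 0.0097
```

```bash
python3 look.py pics/i6.png
```

```text
18.05 [0.5535 0.1089 0.182 ] yaw 81.25371752836955 xaxis [-0.0021 -0.0017 -1.    ] [-0.3887  0.0735 -0.7605] [0.0165 0.0145 0.0133]
```

View pics/i6.png

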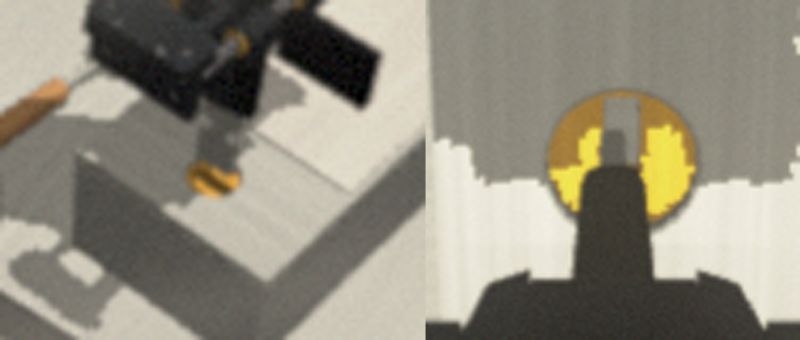

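Blade about 2.5 mm to -y of the slot. I'll correct by +2.5 mm and go down.

Call:
send_rows:
  motion:
    - [[0,-0.1,0,-0.03,0.25,0,0],[0,0,0,0,0,0,0]]

```text
t: 18.4
eef_pos: [0.5537, 0.1122, 0.183]
orientation: [[0.002, 0.152, 0.988], [-0.001, 0.988, -0.152], [-1.0, -0.0, 0.002]]
force: [0.5, -0.0, -1.0]
grip_width: 0.0098
```

```bash
python3 st.py
```

```text
18.4 [0.5537 0.1122 0.183 ] yaw 81.28 [ 0.0015 -0.0007 -1.    ] [ 0.4673 -0.0265 -1.0475] [-0.0199  0.0067 -0.0232] q7 46.99068533278297
```

Call:
send_rows:
  motion:
    - [[0,0,0,-0.05,-0.05,-0.8,0],[0,0,0,0,0,-0.8,0],[0,0,0,0,0,-0.8,0],[0,0,0,0,0,-0.5,0]]

```text
t: 18.9
eef_pos: [0.5532, 0.1116, 0.1522]
orientation: [[0.002, 0.152, 0.988], [-0.001, 0.988, -0.152], [-1.0, -0.001, 0.002]]
force: [0.0, 0.6, -0.5]
grip_width: 0.0099
```

In the slot. Continuing.

Call:
send_rows:
  motion:
    - [[0,0,0,0,0,-1,0],[0,0,0,0,0,-1,0],[0,0,0,0,0,-0.9,0],[0,0,0,0,0,-0.4,0],[0,0,0,0,0,-0.2,0]]

```text
t: 19.52
eef_pos: [0.5529, 0.1116, 0.1143]
orientation: [[0.001, 0.152, 0.988], [-0.001, 0.988, -0.152], [-1.0, -0.001, 0.001]]
force: [-3.9, -1.5, 19.5]
grip_width: 0.0101
```

Call:
send_rows:
  motion:
    - [[0,0,-3,0,0,0.08,0],[0,0,-5,0,0,0,0],[0,0,-5,0,0,0,0],[0,0,-5,0,0,0,0],[0,0,-5,0,0,0,0]]

```text
t: 20.15
eef_pos: [0.5526, 0.1103, 0.1155]
orientation: [[-0.0, 0.541, 0.841], [-0.003, 0.841, -0.541], [-1.0, -0.003, 0.001]]
force: [0.1, 0.6, -1.8]
grip_width: 0.0097
```

```bash
python3 st.py
```

```text
20.15 [0.5526 0.1103 0.1155] yaw 57.22 [-0.0003 -0.0028 -1.    ] [ 0.057   0.5922 -1.8014] [-0.0447  0.0313  0.0033] q7 28.473447151221198
```

Only 0.003 N·m at 24°, unlike the first key. Continuing.

Call:
send_rows:
  motion:
    - [[0,0,-6,0,0.06,-0.05,0],[0,0,-6,0,0,0,0],[0,0,-6,0,0,0,0],[0,0,-6,0,0,0,0],[0,0,-6,0,0,0,0],[0,0,-6,0,0,0,0],[0,0,-6,0,0,0,0]]

```text
t: 21.02
eef_pos: [0.5512, 0.1092, 0.1154]
orientation: [[-0.005, 0.973, 0.231], [-0.003, 0.231, -0.973], [-1.0, -0.006, 0.002]]
force: [-0.8, 0.1, -2.1]
grip_width: 0.0102
```

```bash
python3 st.py
```

```text
21.025 [0.5512 0.1092 0.1154] yaw 13.35 [-0.0051 -0.0033 -1.    ] [-0.8078  0.0812 -2.1184] [-0.134   0.1174  0.0176] q7 0.6680953864517576
```

Call:
send_rows:
  motion:
    - [[0,-0.3,-5,0.08,0.1,0,0],[0,0,-4,0,0,0,0],[0,0,-4,0,0,0,0],[0,0,-4,0,0,0,0]]

```text
t: 21.52
eef_pos: [0.5504, 0.1092, 0.1154]
orientation: [[-0.004, 0.997, -0.078], [-0.004, -0.078, -0.997], [-1.0, -0.003, 0.004]]
force: [-0.8, -1.2, -2.2]
grip_width: 0.0096
```

```bash
python3 st.py
```

```text
21.525 [0.5504 0.1092 0.1154] yaw -4.48 [-0.0038 -0.004  -1.    ] [-0.7889 -1.2003 -2.1793] [-0.1599  0.0598  0.0239] q7 -10.552443048912771
```

Call:
send_rows:
  motion:
    - [[0,-0.3,-4,0.15,0.1,0,0],[0,0,-4,0,0,0,0],[0,0,0,0,0,0,0]]

```text
t: 21.9
eef_pos: [0.5501, 0.1093, 0.1154]
orientation: [[-0.002, 0.976, -0.217], [-0.006, -0.217, -0.976], [-1.0, -0.001, 0.007]]
force: [0.6, -1.3, -1.6]
grip_width: 0.0102
```

```bash
python3 st.py
```

```text
21.9 [0.5501 0.1093 0.1154] yaw -12.51 [-0.0022 -0.0063 -1.    ] [ 0.6458 -1.2659 -1.5514] [-0.2797 -0.0017  0.7187] q7 -15.67767829348693
```

The stop is reached: 0.72 N·m after about 94° of hand turn, including play. I'll relieve the twist, release and rise.

Call:
send_rows:
  motion:
    - [[0,0,3,0,0,-0.05,0],[0,0,0,0,0,0,0.35],[0,0,0,0,0,0,0.35],[0,0,0,0,0,0,0.35],[0,0,0,0,0,2,0.35],[0,0,0,0,0,4,0.35],[0,0,0,0,2,2,0.35]]

```text
t: 22.78
eef_pos: [0.55, 0.128, 0.1961]
orientation: [[-0.004, 0.986, -0.168], [-0.006, -0.168, -0.986], [-1.0, -0.003, 0.007]]
force: [0.0, 1.2, -0.7]
grip_width: 0.0309
```

```bash
python3 st.py; python3 - <<'E'
from h import *
c=bot.capture("wrist");cv2.imwrite("pics/k1w.png",c["frame"])
c=bot.capture("scene");f=c["frame"];cv2.imwrite("pics/k1.png",cv2.resize(f[60:220,230:430],None,fx=4,fy=3.6))
E
```

```text
22.775 [0.55   0.128  0.1961] yaw -9.66 [-0.0038 -0.0061 -1.    ] [ 0.0479  1.178  -0.6619] [0.033  0.0342 0.0073] q7 -16.745845708353997
```

View pics/k1w.png

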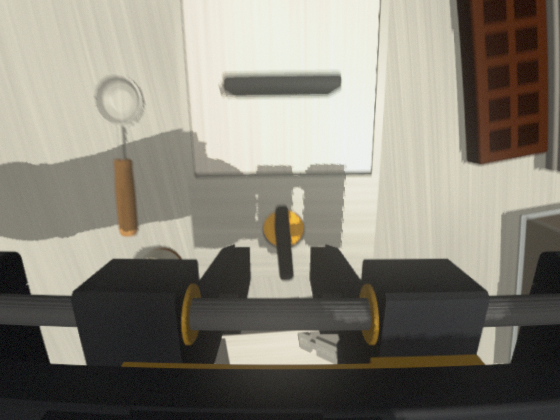

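View pics/k1.png

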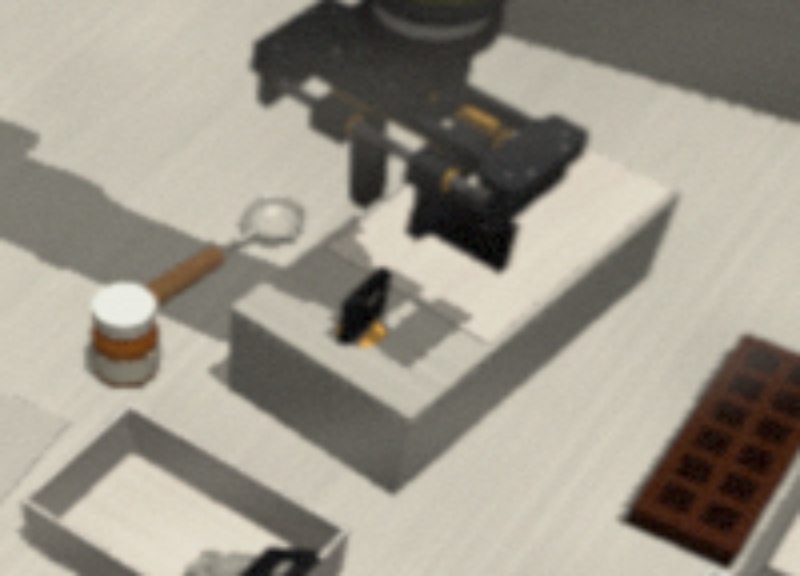

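The key stands turned in the lock (wrist (284,240)). Now to the bar at (0.5686, 0.220), with the jaws along the chest's y.

Call:
send_rows:
  motion:
    - [[0,0,10.5,0.2,0.9,0,0.45],[0,0,10.5,0.2,1.2,0,0.45],[0,0,10.5,0.2,1.2,0,0.45],[0,0,10.5,0.2,1.2,0,0.45],[0,0,10.5,0.3,1.2,0,0.45],[0,0,10.5,0.3,1.2,0,0.45],[0,0,10.5,0.3,1.2,0,0.45],[0,0,10.5,0.2,1,0,0.45]]

```text
t: 23.88
eef_pos: [0.5655, 0.2184, 0.1864]
orientation: [[-0.004, 0.229, 0.973], [-0.013, 0.973, -0.229], [-1.0, -0.013, -0.001]]
force: [-0.4, -0.0, -1.0]
grip_width: 0.0395
```

```bash
python3 st.py
```

```text
23.875 [0.5655 0.2184 0.1864] yaw 76.76 [-0.0037 -0.013  -0.9999] [-0.3962 -0.0297 -0.9579] [-0.0701  0.027  -0.0006] q7 38.70920740838573
```

Call:
send_rows:
  motion:
    - [[0.7,-0.2,4.5,0.3,0.2,-1,0.45],[0,0,0,0,0,-2,0.45],[0,0,0,0,0,-2,0.45],[0,0,0,0,0,-0.5,0.45],[0,0,0,0,0,0,0.45]]

```text
t: 24.5
eef_pos: [0.5665, 0.2175, 0.1245]
orientation: [[-0.007, 0.148, 0.989], [-0.001, 0.989, -0.148], [-1.0, -0.002, -0.007]]
force: [-0.1, 0.2, 0.5]
grip_width: 0.0398
```

```bash
python3 st.py
```

```text
24.5 [0.5665 0.2175 0.1245] yaw 81.47 [-0.0072 -0.001  -1.    ] [-0.106   0.203   0.4554] [0.0457 0.0454 0.0128] q7 41.290766151187626
```

Call:
send_rows:
  motion:
    - [[0,-0.3,0,0.1,0.2,0,0.3],[0,0,0,0,0,0,0],[0,0,0,0,0,0,0],[0,0,0,0,0,0,0],[0,0,0,0,0,0,0]]
  newtons: 25

```text
t: 25.12
eef_pos: [0.5682, 0.2195, 0.1259]
orientation: [[0.0, 0.149, 0.989], [-0.0, 0.989, -0.149], [-1.0, -0.0, 0.001]]
force: [0.2, 0.3, -1.6]
grip_width: 0.0096
```

Gripped at 9.6 mm. Pulling along chest +y (0.152, 0.988), gently at first.

Call:
send_rows:
  motion:
    - [[0,0,0,0.15,1,0,0],[0,0,0,0.23,1.5,0,0],[0,0,0,0.3,2,0,0]]
  newtons: 25

```text
t: 25.5
eef_pos: [0.5751, 0.2637, 0.1259]
orientation: [[-0.001, 0.152, 0.988], [-0.005, 0.988, -0.152], [-1.0, -0.005, -0.0]]
force: [0.8, -2.6, -0.7]
grip_width: 0.0099
```

Call:
send_rows:
  motion:
    - [[0,0,0,0.3,2,0,0],[0,0,0,0.3,2,0,0],[0,0,0,0.23,1.5,0,0],[0,0,0,0.12,0.8,0,0],[0,0,0,0.08,0.5,0,0],[0,0,0,0.05,0.3,0,0]]

```text
t: 26.25
eef_pos: [0.585, 0.3268, 0.1258]
orientation: [[-0.009, 0.154, 0.988], [-0.034, 0.987, -0.154], [-0.999, -0.035, -0.004]]
force: [-2.5, -6.6, 3.7]
grip_width: 0.0099
```

```bash
python3 st.py
```

```text
26.25 [0.585  0.3268 0.1258] yaw 81.12 [-0.0092 -0.0336 -0.9994] [-2.5103 -6.6011  3.7037] [-0.9308  0.359   0.04  ] q7 35.50226918046199
```

At 108.6 mm the force rises to 6.6 N. One more push to confirm the stop.

Call:
send_rows:
  motion:
    - [[1.5,-0.5,0,0.1,0.6,0,0],[0,0,0,0.1,0.6,0,0]]

```text
t: 26.5
eef_pos: [0.585, 0.3269, 0.1257]
orientation: [[-0.009, 0.159, 0.987], [-0.03, 0.987, -0.159], [-1.0, -0.031, -0.004]]
force: [-4.8, -13.4, 8.4]
grip_width: 0.0099
```

```bash
python3 st.py
```

```text
26.5 [0.585  0.3269 0.1257] yaw 80.87 [-0.0091 -0.0298 -0.9995] [ -4.7601 -13.3517   8.4114] [-2.4131  0.8695  0.0222] q7 35.393069631513086
```

The lid is at its stop: no movement under 13 N. Releasing and rising.

Call:
send_rows:
  motion:
    - [[0,0,0,0,0,0,0],[0,0,0,0,0,0,0.4],[0,0,0,0,0,0,0.4],[0,0,0,0,0,0,0.4],[0,0,0,0,0,2,0.4],[0,0,0,0,0,5,0.4],[0,0,0,0,0,5,0.4],[0,0,0,-2,0,5,0.4]]

```text
t: 27.5
eef_pos: [0.5631, 0.3308, 0.3007]
orientation: [[-0.012, 0.156, 0.988], [-0.027, 0.987, -0.156], [-1.0, -0.028, -0.008]]
force: [0.5, -0.2, -0.1]
grip_width: 0.0354
```

Call:
send_rows:
  motion:
    - [[0,0,0,-4,3,2,0.4],[0,0,0,-4,3,0,0.4],[0,0,0,-4,3,0,0.4],[0,0,0,-2,2,0,0.4],[0,0,0,0,0,0,0.4],[0,0,0,0,0,0,0.4]]

```text
t: 28.25
eef_pos: [0.4211, 0.4455, 0.3371]
orientation: [[0.004, 0.157, 0.988], [-0.01, 0.987, -0.157], [-1.0, -0.009, 0.006]]
force: [0.0, -0.8, -0.6]
grip_width: 0.0352
```

```bash
python3 st.py; python3 - <<'E'
from h import *
c={n:bot.capture(n) for n in("top","scene")}
np.set_printoptions(precision=4,suppress=True)
cv2.imwrite("pics/f_top.png",np.clip(c["top"]["frame"]*1.4,0,255).astype(np.uint8));cv2.imwrite("pics/f_scene.png",c["scene"]["frame"])
z=cv2.resize(c["top"]["frame"][160:280,50:230],None,fx=4.4,fy=4.4,interpolation=cv2.INTER_CUBIC);cv2.imwrite("pics/f_crop.png",np.clip(z*1.5,0,255).astype(np.uint8))
for n in c:
    hsv=cv2.cvtColor(c[n]["frame"],cv2.COLOR_BGR2HSV);m=hsv[...,2]<55
    print(n,[(b[0].tolist(),b[1].round(1).tolist()) for b in blobs(m,60) if b[0][4]<500 and (b[1][0]<210 if n=="top" else 280<b[1][0]<400)])
E
```

```text
28.25 [0.4211 0.4455 0.3371] yaw 80.94 [ 0.0044 -0.0102 -0.9999] [ 0.0026 -0.8161 -0.5877] [ 0.0412 -0.0063  0.0103] q7 21.287523514704425
top [([73, 184, 17, 33, 396], [81.0, 199.9]), ([196, 187, 17, 66, 403], [204.1, 220.6]), ([113, 188, 10, 21, 109], [118.1, 196.1]), ([122, 189, 23, 16, 212], [134.1, 196.3]), ([141, 192, 11, 13, 68], [147.5, 199.2]), ([110, 211, 11, 16, 134], [115.2, 218.9]), ([121, 213, 24, 17, 199], [133.7, 222.0]), ([166, 213, 24, 6, 97], [178.1, 215.3]), ([143, 217, 9, 14, 71], [147.5, 224.2])]
scene [([361, 93, 22, 20, 243], [371.9, 102.0]), ([342, 118, 12, 10, 98], [347.5, 122.5]), ([330, 127, 11, 10, 84], [335.0, 131.5]), ([359, 126, 12, 11, 101], [364.0, 131.2]), ([315, 134, 13, 21, 130], [320.6, 144.7]), ([350, 136, 10, 10, 84], [354.4, 140.7]), ([394, 194, 10, 9, 62], [398.7, 197.8]), ([387, 201, 27, 16, 120], [400.0, 208.8]), ([288, 212, 21, 14, 165], [298.3, 219.0])]
```

View pics/f_top.png

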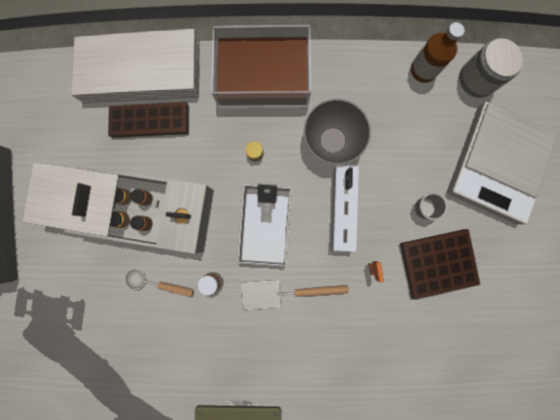

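View pics/f_scene.png

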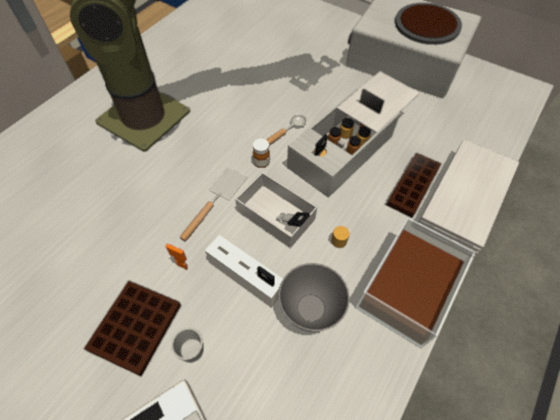

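View pics/f_crop.png

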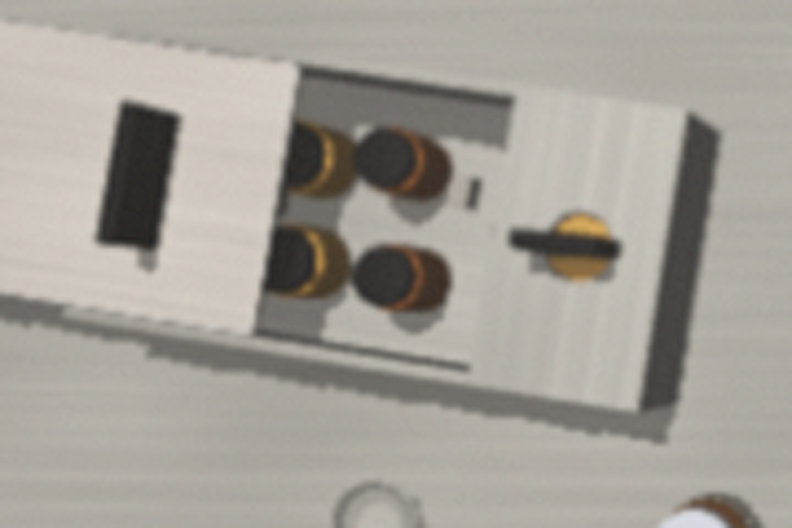

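```bash
python3 - <<'E'
from h import *
c={n:bot.capture(n) for n in("top","scene")}
x,r=tri([c["top"],c["scene"]],[(81,199.9),(371.9,102)]);print(x,r,"travel",np.linalg.norm(x[:2]-[.5686,.2202]))
print(bot.close_job())
E
```

```text
[0.58667332 0.33252399 0.11012674] [np.float64(0.0007790188855704149), np.float64(0.0007790188855706185)] travel 0.11376872456207253
the job is handed in; nothing more can be done
None
```

The job is done and handed in at about 28.4 s of the 72 s allowed; no verdict came back.

- **Wrong key:** I tried the holder key nearest the robot first. The ward stopped it at about 27° with 0.86 N·m, so I turned it back, drew it out and put it in the metal pan. It leans on the pan's +x wall.
- **Right key:** The middle key turned freely to the end stop, reading 0.72 N·m there after about 94° of hand turn, slack included. I left it in the lock. The third key was never touched and is still in the holder.
- **Lid:** I gripped the bar and slid the lid along the chest until it would not move under 13 N. The hand had moved 108.6 mm by then.

**Final checks:**
- The last pictures show the key standing turned in the lock, the chest open, the arm clear of everything, and no visible change to the other things on the bench.
- The camera measurement of the bar's travel gave 113.8 mm, which disagrees with the hand's 108.6 mm. The 110 mm stop lies between the two, and I trust the firm stop more.
- I did not measure the plug's angle directly. I judged it from the torque at the stop, the key's final direction and the bolt releasing the lid.

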